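# Set the minutes on a press-to-turn thumbwheel timer and start it

### The job

Set the bench timer to 6 minutes: with a fingertip push its black numbered wheel down in its slot to free it, roll it while it is held down, in as many strokes as it takes, and let it come up so that it locks with the 6 on top. Only then press the green start button all the way down and let go. Press gently, and leave the things round the timer where they are.

Things in the scene. Friction and masses are not known exactly. Their poses are not given: they have to be found in the camera images.
- timer: Grey timer, a box 132 (x) by 110 (y) mm, top 84 mm above the bench, screwed down. Origin: centre of its underside, on the bench; x points away from its slatted front, y to the button side, z up. The black wheel stands out of a slot of 106 (x) by 36 (y) mm centred at x = 0, y = -18 mm; the green button is at x = 0, y = +32 mm. Lugs on the bench reach to x = +-78 mm.
- wheel_top (a point): Topmost point of the wheel's rim while the wheel is up, fixed in the timer (axes as the timer's): x = 0, y = -18 mm, 110 mm above the bench. The wheel has radius 50 mm, width 30 mm and a rubber rim; its axle lies along the timer's y, 50 mm below this point when up. It stands 26 mm out of the case.
- minute_wheel (a joint): Turn of the wheel in rad. White figures 0 to 9 run round the rim, one every 0.628 rad (31.4 mm of rim); figure n is on top at n x 0.628, so 6 is at 3.770. It grows as the top of the rim rolls towards the timer's +x. End stops half a step below 0 and above 9. Starts at 2, 3 or 4. Pushed down and free, it has hardly any friction and rolls along with a moving fingertip.
- wheel_press (a joint): How far the wheel is pushed down, m: 0 at rest (up, locked), 0.0115 at its hard stop; the spring pushes back with 3 N at rest, 12 N at the stop. From about 0.006 down a toothed lock is clear and the wheel turns freely; higher up it is held, and let up between two figures it is centred on the nearest one by the lock.
- start_button_top (a point): Centre of the top of the green round push button, 28 mm in diameter, in a black collar of 44 mm, on the case beside the wheel (50 mm from the wheel's middle, towards the timer's y), 94 mm above the bench when out.
- start_button (a joint): Travel of the button in m: 0 out, 0.006 fully down (spring, 5 N at the bottom). It springs back.
- masking_tape: Roll of masking tape, 70 mm across, 20 mm high, lying flat behind the timer; bystander. Origin: centre of its underside.
- flux_jar: White jar with a black cap, 53 mm across, 64 mm high, standing beside the timer's far left corner; bystander. Origin: centre of its underside.
- key_fob: Black moulded key fob, 34 by 58 by 27 mm, lying to the right of the timer; bystander. Origin: centre of its underside.

How it is judged:
On the way, in this order (a step that is already met when the one before it is completed fails the run):
1. the wheel has come up and locked with the 6 on top (value of joint minute_wheel between 3.62 and 3.92 rad and value of joint wheel_press below 0.0025 m), for 0.2 s.
2. the start button is pressed fully down with the wheel still locked at 6 (all of step 1 and value of joint start_button above 0.0045 m), for 0.05 s.
At the end, for the whole second after the job is handed in: The wheel is up (pushed down less than 2.5 mm), locked with the 6 on top (within 0.15 rad of 3.770) and still, the start button has been pressed and is out again (under 1 mm), and tape, jar and key fob are within 30 mm of where they stood (all of step 1 and value of joint start_button below 0.001 m and velocity of joint minute_wheel between -0.1 and 0.1 rad/s and distance of each of masking_tape, flux_jar, key_fob from where it was at the start of the episode below 0.03 m); the robot touches nothing.
It fails at once if the start button pressed before the wheel is locked at 6 (value of joint start_button above 0.003 m and not (value of joint minute_wheel between 3.62 and 3.92 rad and value of joint wheel_press below 0.0025 m)).
It fails at once if the timer, its wheel or its button pressed with more than 40 N (contact force between timer and anything else above 40 N).
It fails at once if the masking tape pushed 30 mm or more out of its place (distance of masking_tape from where it was at the start of the episode above 0.03 m).
It fails at once if the flux jar pushed 30 mm or more out of its place (distance of flux_jar from where it was at the start of the episode above 0.03 m).
It fails at once if the key fob pushed 30 mm or more out of its place (distance of key_fob from where it was at the start of the episode above 0.03 m).
It also fails if it takes over 64 s, if anything falls off the work surface, if the arm or the gripper's body presses on something with over 40 N, if the wrist force passes 120 N, or if a joint passes its speed limit or range.

### The arm

A 6-joint arm with a two-finger parallel gripper is mounted at the origin on a cart in front of the work surface, level with it; the furniture and walls round the work are solid. World frame = base frame: x ahead of the robot, y to its left, z up, the work surface at z = 0. Lengths are in m, angles in rad, forces in N, time in s.
With the tool pointing down it reaches from about 0.3 to 0.875 m from the base axis. Payload 6.4 kg.
Tool frame: the origin (TCP) lies midway between the tips of the shut fingers; the grasp point (between the pads) lies 19 mm behind it (ctrl.pinch_z is the distance from the TCP to the grasp point, in m); z points along the fingers, y is the line along which they close (so a half turn about z gives the same grasp; the last joint's range is limited). The gripper opens to 85 mm and grips with 20 to 120 N. Pads are 22 mm wide; open, the fingers measure 114 mm over their backs; the gripper's body (76 mm by 85 mm) begins 54 mm behind the grasp point. The pads swing forward as they close: fully open they stand 13 mm farther back than shut.
Start: joints at [1.031, 0.181, 1.607, -0, 1.354, -0.206], TCP at [0.188, 0.543, 0.231] pointing down, gripper open.
Joint ranges: [-2.99, 2.99], [-0.89, 2.07], [0.3, 2.58], [-1.14, 4.28], [0, 2.63], [-3.12, 3.12]. Speed limits (rad/s): [2.57, 2.57, 3.01, 3.14, 3.14, 3.14].

### API

Orientations are given as a unit quaternion [w, x, y, z].
In Python, from bench import ctrl gives the robot as it stands.
- The arm moves only by the tool apply_moves, never from a script. Its argument "moves" is a list of rows, each an object with "jaw": the opening, from 0 (shut) to 1 (fully open); "offset": the shift along the tool's x, y, z in mm, a list of three; "rot": the turn, a rotation vector about the tool's x, y, z in degrees, a list of three. In form: [{"jaw": jaw, "offset": [dx, dy, dz], "rot": [ax, ay, az]}, ...]. A call has exactly 5 rows; each row shifts and turns the commanded pose from where the row before left it, along the tool's axes as they then stand; what a row does not reach is not made up. A row lasts 1/8 s, in which the tool goes at most 62.5 mm and 10.7 degrees, less where a joint would pass 70% of its speed; a pose out of reach is approached as far as the arm can. A call is refused whole if a number of a shift passes 62.5 or a number of a turn 10.7, either way. A call with a gripper value outside its range is refused whole. The fingers move at their own pace and stop on an object; the grip force is fixed at half the most. Time passes only in rows, so rows that do not move let the fingers close, or fill a call up. It gives the time, the measured TCP pose, the force, the opening and the grip force at its end, in the units of the state.
- ctrl.get_obs(): the state, without advancing time (a new reading comes with each control period).
- ctrl.camera(name): name is "scene" or "side" or "wrist"; returns (picture, depth): 480x640x3 uint8, red, green, blue; 480x640 float32, m along the optical axis (not along the pixel's ray), 0 where there is no reading.
- ctrl.camera_params(name): a dict with "K" (3x3 intrinsics, pixels), "cam_to_world" (4x4, takes a point from camera to world coordinates); the wrist camera has in their place "mount" (4x4, takes a point from camera to tool coordinates, whose origin is the TCP and whose axes are the flange's). Camera axes: x right, y down, z forward; pixel columns grow to the right and rows downward; lengths in m; the calibration is good to about 2 mm. A picture is of the moment at which its call begins: read the wrist's pose just before it. camera_params takes no time and is no camera call.
- ctrl.hand_in(): hands the job in; it is judged then, once.
Trained networks look in the newest picture that a camera, given by its name, has taken for a name from the list of things; names that differ only in an ending like _2 or _b are one class to them, and where a whole thing is asked for, a point or a joint stands for the part that bears it (a point fixed in the world has none). Each returns a list of dicts, best first, with "score" (0 to 1); they miss things now and then, are a little off and sometimes report something else, mostly with a low value. They report only what shows in the picture. A call takes as long as a camera call.
- ctrl.outline_of(camera, target): "region" (480x640 bool, what is visible of it) and "position" ([column, row] in pixels, amid what is visible of it).
The state is a dict: "time_s": time; "q": joint angles; "dq": joint speeds; "joint_efforts": joint torques, N m; "eef_pos": TCP position; "eef_rot": TCP orientation; "wrist_force": force on the tool from outside, world axes, zero at the start; "torque": the same for the moment, N m; "opening": opening from 0.0 (shut) to 1.0 (fully open); "grasp_force": force on a finger pad.
Only numpy, scipy, OpenCV 4.12 (cv2) and the standard library are available. Lean on these libraries where they do the work, as an engineer would, in place of code of your own. Each camera call takes 0.05 s, during which the arm holds its last target. There are 200 camera calls.

## Working session

There is one attempt and no reset: what is moved stays moved. The work goes in short steps, Python scripts to look and compute and a tool call to move; the robot and the scene stay as the last step left them, time stands still between calls to the robot, and variables do not carry over. Pictures are saved under pics/ and viewed, at most 10 in all, crops included, and the job is handed in when it is done.

Besides the shell and the picture viewer there is one more tool, called after "Emit:" by a JSON object that holds its "method" and its "body", one argument or row to a line. apply_moves: Moves the arm, as the interface text tells. Its arguments: {"type":"object","properties":{"moves":{"type":"array"}},"required":["moves"]}

```bash
mkdir -p pics; ls; cat > h.py <<'E'
import numpy as np, cv2
from bench import ctrl
from scipy.spatial.transform import Rotation as R
def cloud(cam):
    o=ctrl.get_obs(); p=ctrl.camera_params(cam); im,d=ctrl.camera(cam); K=np.array(p["K"])
    if "cam_to_world" in p: T=np.array(p["cam_to_world"])
    else:
        q=o["eef_rot"]; W=np.eye(4); W[:3,:3]=R.from_quat([q[1],q[2],q[3],q[0]]).as_matrix(); W[:3,3]=o["eef_pos"]; T=W@np.array(p["mount"])
    v,u=np.mgrid[:480,:640]
    P=np.stack([(u-K[0,2])/K[0,0]*d,(v-K[1,2])/K[1,1]*d,d],-1)@T[:3,:3].T+T[:3,3]
    P[d==0]=np.nan
    return im,P,T,K
E
python3 - <<'E'
from h import *
for c in ["scene","side"]:
    im,P,T,K=cloud(c); print(c,T[:3,3].round(3))
    cv2.imwrite(f"pics/{c}0.png",im[...,::-1])
    for t in ["timer","wheel_top","start_button_top","masking_tape","flux_jar","key_fob"]:
        for r in ctrl.outline_of(c,t)[:1]:
            Q=P[r["region"]]; print(t,round(r["score"],2),np.round(r["position"]),np.nanmedian(Q,0).round(3),np.nanpercentile(Q,2,axis=0).round(3),np.nanpercentile(Q,98,axis=0).round(3))
print(ctrl.get_obs()["eef_rot"],ctrl.get_obs()["time_s"],ctrl.pinch_z)
E
```

```text
pics
scene [ 0.219 -0.903  0.531]
timer 0.94 [286. 309.] [ 0.502 -0.392  0.075] [ 0.451 -0.423  0.005] [ 0.591 -0.314  0.108]
wheel_top 0.58 [286. 311.] [ 0.503 -0.392  0.075] [ 0.451 -0.423  0.005] [ 0.592 -0.314  0.108]
masking_tape 0.66 [293. 287.] [ 0.517 -0.385  0.096] [ 0.483 -0.398  0.077] [ 0.567 -0.361  0.11 ]
flux_jar 0.68 [283. 249.] [ 0.587 -0.248  0.063] [ 0.569 -0.266  0.045] [ 0.61  -0.227  0.065]
key_fob 0.78 [345. 361.] [ 0.545 -0.468  0.024] [ 0.535 -0.489  0.005] [ 0.563 -0.437  0.027]
side [ 0.281 -0.845  0.639]
timer 0.57 [300. 310.] [ 0.509 -0.386  0.081] [ 0.453 -0.422  0.005] [ 0.592 -0.308  0.108]
start_button_top 0.66 [283. 268.] [ 0.517 -0.329  0.096] [ 0.505 -0.338  0.087] [ 0.53  -0.313  0.099]
flux_jar 0.95 [303. 236.] [ 0.587 -0.251  0.063] [ 0.565 -0.294  0.034] [ 0.613 -0.226  0.083]
key_fob 0.83 [356. 367.] [ 0.547 -0.463  0.024] [ 0.535 -0.487  0.006] [ 0.564 -0.435  0.027]
[-2.19669955e-06  1.66126928e-01  9.86104378e-01  1.93817657e-05] 0.7 0.0187
```

View pics/scene0.png

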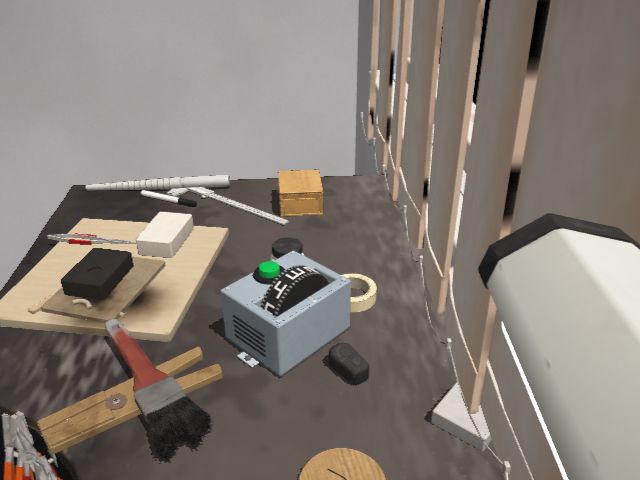

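View pics/side0.png

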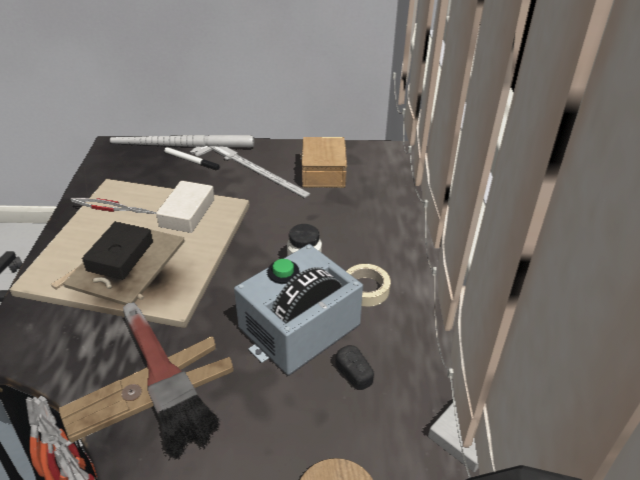

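```bash
cat > fit.py <<'E'
from h import *
def fit(c):
    im,P,T,K=cloud(c)
    box=(P[...,0]>.42)&(P[...,0]<.62)&(P[...,1]>-.45)&(P[...,1]<-.28)
    m=box&(abs(P[...,2]-.084)<.004)
    # case top: min-area rectangle
    r=cv2.minAreaRect((P[m][:,:2]*1000).astype(np.float32)); print(c,"top",m.sum(),r)
    w=box&(P[...,2]>.100); print("wheel hi",w.sum(),P[w].mean(0).round(4),"max z",np.nanmax(P[box][:,2]).round(4), cv2.minAreaRect((P[w][:,:2]*1000).astype(np.float32)))
    hsv=cv2.cvtColor(im,cv2.COLOR_RGB2HSV); g=box&(hsv[...,0]>40)&(hsv[...,0]<90)&(hsv[...,1]>80)&(P[...,2]>.091)
    print("green",g.sum(),P[g].mean(0).round(4),cv2.minAreaRect((P[g][:,:2]*1000).astype(np.float32)))
if __name__=="__main__":
    for c in ["scene","side"]: fit(c)
E
python3 fit.py
```

```text
scene top 3317 ((524.9729614257812, -357.5977478027344), (134.76852416992188, 111.5550308227539), 12.94324016571045)
wheel hi 774 [ 0.5242 -0.3787  0.106 ] max z 0.1111 ((528.02001953125, -375.4394836425781), (61.911766052246094, 31.694990158081055), 12.783588409423828)
green 257 [ 0.5162 -0.3293  0.0962] ((517.7640991210938, -326.8841552734375), (28.897390365600586, 26.325334548950195), 51.58711624145508)
side top 3919 ((525.3101806640625, -356.2042236328125), (132.63778686523438, 111.57803344726562), 13.120260238647461)
wheel hi 871 [ 0.5264 -0.3761  0.1059] max z 0.1125 ((529.1079711914062, -373.66473388671875), (61.40255355834961, 31.615657806396484), 13.344688415527344)
green 279 [ 0.5173 -0.3268  0.0963] ((517.9938354492188, -324.883544921875), (27.897003173828125, 26.61625862121582), 62.783809661865234)
```

The pictures show the timer at about pixel (286,309) in scene: slats face the robot side (-x), the green button is at (270,268), the wheel at (290,288), the jar behind it at (287,247), the tape at (358,292) and the fob at (348,362). Depth fits agree with the given sizes: timer centre about (0.525,-0.357), yaw 13°.

```bash
python3 - <<'E'
from h import *
im,P,T,K=cloud("side")
print(np.array(ctrl.camera_params("wrist")["mount"]).round(3).tolist(), np.array(ctrl.camera_params("wrist")["K"])[0])
for x in np.arange(.1,.9,.1):
    print(round(x,1),[float(np.round(np.nanmax(np.append(P[(P[...,0]>x)&(P[...,0]<x+.1)&(P[...,1]>y)&(P[...,1]<y+.1)][:,2],-1)),2)) for y in np.arange(-.6,.6,.1)])
E
```

```text
[[-0.0, -0.959, -0.283, 0.072], [1.0, 0.0, -0.001, -0.001], [0.001, -0.283, 0.959, -0.141], [0.0, 0.0, 0.0, 1.0]] [357.34280676   0.         317.79727949]
0.1 [-1.0, -0.01, 0.02, 0.0, 0.02, 0.02, -0.8, -0.8, -0.89, -1.0, -1.0, -1.0]
0.2 [-1.0, 0.02, 0.02, 0.02, 0.06, 0.02, 0.02, 0.0, -1.0, -1.0, -1.0, -1.0]
0.3 [0.0, 0.03, 0.03, 0.03, 0.06, 0.06, 0.02, 0.02, 0.0, -1.0, -1.0, -1.0]
0.4 [0.01, 0.09, 0.1, 0.02, 0.05, 0.05, 0.02, 0.02, 0.02, -1.0, -1.0, -1.0]
0.5 [0.52, 0.09, 0.11, 0.09, 0.02, 0.05, 0.01, 0.03, 0.02, -1.0, -1.0, -1.0]
0.6 [0.51, 0.47, 0.08, 0.07, 0.0, 0.05, 0.03, 0.03, -1.0, -1.0, -1.0, -1.0]
0.7 [0.47, 0.45, 0.43, 0.39, 0.05, 0.05, 0.05, 0.0, -1.0, -1.0, -1.0, -1.0]
0.8 [-1.0, -1.0, 0.21, 0.38, 0.35, 0.32, 0.0, -1.0, -1.0, -1.0, -1.0, -1.0]
```

Emit:
{"method": "apply_moves", "body": {
  "moves": [
    {"jaw": 0,"offset": [-38,-46,0],"rot": [0,0,0]},
    {"jaw": 0,"offset": [-38,-46,0],"rot": [0,0,0]},
    {"jaw": 0,"offset": [-38,-46,0],"rot": [0,0,0]},
    {"jaw": 0,"offset": [-38,-46,0],"rot": [0,0,0]},
    {"jaw": 0,"offset": [-38,-46,0],"rot": [0,0,0]}
  ]
}}

```text
time_s: 1.48
eef_pos: [0.2929, 0.2621, 0.2316]
eef_rot: [0.001, 0.166, 0.986, 0.0]
wrist_force: [1.3, -0.6, 0.7]
opening: 0.004
grasp_force: 0.0
```

Emit:
{"method": "apply_moves", "body": {
  "moves": [
    {"jaw": 0,"offset": [-38,-46,0],"rot": [0,0,0]},
    {"jaw": 0,"offset": [-38,-46,0],"rot": [0,0,0]},
    {"jaw": 0,"offset": [-38,-46,0],"rot": [0,0,0]},
    {"jaw": 0,"offset": [-38,-46,0],"rot": [0,0,0]},
    {"jaw": 0,"offset": [-38,-46,0],"rot": [0,0,0]}
  ]
}}

```text
time_s: 2.1
eef_pos: [0.3972, -0.0179, 0.2318]
eef_rot: [0.001, 0.166, 0.986, -0.0]
wrist_force: [1.1, 0.9, 0.6]
opening: 0.001
grasp_force: 0.0
```

Emit:
{"method": "apply_moves", "body": {
  "moves": [
    {"jaw": 0,"offset": [-38,-46,0],"rot": [0,0,0]},
    {"jaw": 0,"offset": [-38,-46,0],"rot": [0,0,0]},
    {"jaw": 0,"offset": [-38,-46,0],"rot": [0,0,-10.7]},
    {"jaw": 0,"offset": [0,0,0],"rot": [0,0,-10.7]},
    {"jaw": 0,"offset": [0,0,0],"rot": [0,0,-10.7]}
  ]
}}

```text
time_s: 2.72
eef_pos: [0.4591, -0.1845, 0.2309]
eef_rot: [-0.0, -0.115, 0.993, 0.0]
wrist_force: [-0.8, 0.1, 0.4]
opening: 0.002
grasp_force: 0.0
```

```bash
cat > look.py <<'E'
from h import *
import sys
im,P,T,K=cloud("wrist"); cv2.imwrite(f"pics/{sys.argv[1]}.png",im[...,::-1])
box=(P[...,0]>.42)&(P[...,0]<.62)&(P[...,1]>-.45)&(P[...,1]<-.28)
m=box&(abs(P[...,2]-.084)<.004); print(cv2.minAreaRect((P[m][:,:2]*1000).astype(np.float32)))
w=box&(P[...,2]>.100); print("wheel",cv2.minAreaRect((P[w][:,:2]*1000).astype(np.float32)),np.nanpercentile(P[w][:,2],99))
hsv=cv2.cvtColor(im,cv2.COLOR_RGB2HSV); g=box&(hsv[...,0]>40)&(hsv[...,0]<90)&(hsv[...,1]>80)&(P[...,2]>.091)
print("green",g.sum(),P[g].mean(0).round(4) if g.any() else 0)
o=ctrl.get_obs(); q=o["eef_rot"]; M=R.from_quat([q[1],q[2],q[3],q[0]]).as_matrix(); print(o["eef_pos"],M.round(3).tolist(),o["time_s"],o["wrist_force"],o["q"])
E
python3 look.py w1
```

```text
((525.2352905273438, -356.1880798339844), (132.07928466796875, 110.87747192382812), 12.775428771972656)
wheel ((528.6151733398438, -373.6704406738281), (61.339210510253906, 31.49210548400879), 12.055610656738281) 0.10975610149980827
green 905 [ 0.5169 -0.324   0.096 ]
[ 0.45911716 -0.18410533  0.23105443] [[-0.972, -0.237, -0.0], [-0.237, 0.972, 0.0], [0.0, 0.0, -1.0]] 2.775 [-0.38940086  0.47223609  0.05010953] [-6.21855032e-01 -9.33364517e-04  1.80402073e+00  4.91341099e-05
  1.33903854e+00 -2.43166510e+00]
```

View pics/w1.png

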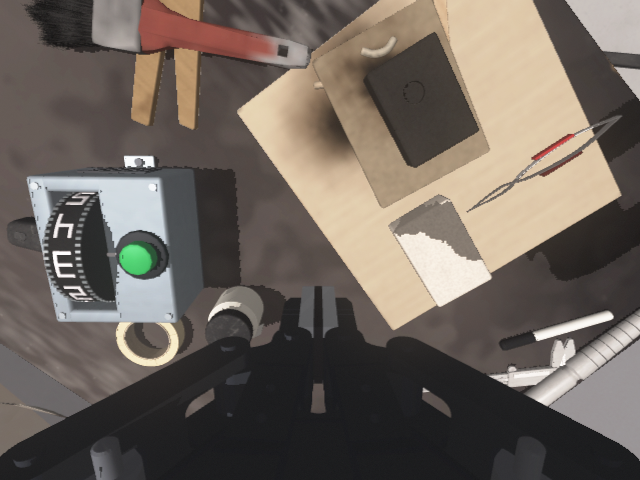

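The wrist view shows the wheel at the left, figures upside-down: 5 at (80,198), 4 at (66,230), 3 at (66,262), 2 at (75,293); button at (138,258). I'll project the wheel's top point to see which figure is on top.

```bash
python3 - <<'E'
from h import *
im,P,T,K=cloud("wrist"); ax=np.deg2rad(12.9); X=np.array([np.cos(ax),np.sin(ax),0]);Y=np.array([-np.sin(ax),np.cos(ax),0])
C=np.array([.525,-.3565,0]); c=C-.018*Y+[0,0,.06]; Ti=np.linalg.inv(T)
for k in (-2,-1,0,1,2):
    a=k*.6283; p=c+.05*(np.sin(a)*X+np.cos(a)*np.array([0,0,1])); q=Ti[:3,:3]@p+Ti[:3,3]; q=K@q; print(k,(q/q[2])[:2].round(1))
print((C-.018*Y),(C+.032*Y))
E
```

```text
-2 [ 78.4 194.6]
-1 [ 61.9 222.9]
0 [ 60.6 262.5]
1 [ 75.3 292. ]
2 [ 96.7 298.8]
[ 0.5290185 -0.3740457  0.       ] [ 0.517856   -0.32530764  0.        ]
```

Emit:
{"method": "apply_moves", "body": {
  "moves": [
    {"jaw": 0,"offset": [-2,-50,0],"rot": [0,0,0]},
    {"jaw": 0,"offset": [-2,-50,0],"rot": [0,0,0]},
    {"jaw": 0,"offset": [-2,-50,20],"rot": [0,0,0]},
    {"jaw": 0,"offset": [-1,-51,30],"rot": [0,0,0.8]},
    {"jaw": 0,"offset": [0,0,50],"rot": [0,0,0]}
  ]
}}

```text
time_s: 3.45
eef_pos: [0.5126, -0.3826, 0.1323]
eef_rot: [0.002, -0.102, 0.995, -0.003]
wrist_force: [1.0, 0.8, 0.4]
opening: -0.005
grasp_force: 0.0
```

Emit:
{"method": "apply_moves", "body": {
  "moves": [
    {"jaw": 0,"offset": [0,0,0],"rot": [0,0,0]},
    {"jaw": 0,"offset": [0,0,0],"rot": [0,0,0]},
    {"jaw": 0,"offset": [0,0,0],"rot": [0,0,0]},
    {"jaw": 0,"offset": [0,0,0],"rot": [0,0,0]},
    {"jaw": 0,"offset": [0,0,0],"rot": [0,0,0]}
  ]
}}

```text
time_s: 4.08
eef_pos: [0.5116, -0.378, 0.1325]
eef_rot: [0.001, -0.106, 0.994, -0.001]
wrist_force: [-0.1, -0.2, 0.4]
opening: 0.0
grasp_force: 0.0
```

```bash
cat > rel.py <<'E'
from h import *
ax=np.deg2rad(12.9); X=np.array([np.cos(ax),np.sin(ax),0]);Y=np.array([-np.sin(ax),np.cos(ax),0]); C=np.array([.525,-.3565,0])
o=ctrl.get_obs(); p=o["eef_pos"]-C; q=o["eef_rot"]; M=R.from_quat([q[1],q[2],q[3],q[0]]).as_matrix()
print("timer-frame mm",(1e3*np.array([p@X,p@Y,p[2]])).round(1),"yaw",np.rad2deg(np.arctan2(M[1,1],M[0,1]))-90,"F",o["wrist_force"].round(1),"t",o["time_s"])
E
python3 rel.py
```

```text
timer-frame mm [-17.9 -18.  132.5] yaw 12.181798951483643 F [-0.1 -0.2  0.4] t 4.075
```

Emit:
{"method": "apply_moves", "body": {
  "moves": [
    {"jaw": 0,"offset": [0,0,12],"rot": [0,0,0.7]},
    {"jaw": 0,"offset": [0,0,8],"rot": [0,0,0]},
    {"jaw": 0,"offset": [0,0,3],"rot": [0,0,0]},
    {"jaw": 0,"offset": [0,0,2],"rot": [0,0,0]},
    {"jaw": 0,"offset": [0,0,0],"rot": [0,0,0]}
  ]
}}

```text
time_s: 4.7
eef_pos: [0.5111, -0.3777, 0.1065]
eef_rot: [-0.0, -0.1, 0.995, 0.0]
wrist_force: [-1.3, 3.1, 4.6]
opening: -0.0
grasp_force: 2.1
```

Emit:
{"method": "apply_moves", "body": {
  "moves": [
    {"jaw": 0,"offset": [0,0,2],"rot": [0,0,0]},
    {"jaw": 0,"offset": [0,0,2],"rot": [0,0,0]},
    {"jaw": 0,"offset": [0,0,1],"rot": [0,0,0]},
    {"jaw": 0,"offset": [0,0,1],"rot": [0,0,0]},
    {"jaw": 0,"offset": [0,0,0],"rot": [0,0,0]}
  ]
}}

```text
time_s: 5.32
eef_pos: [0.5113, -0.3778, 0.1011]
eef_rot: [0.0, -0.1, 0.995, -0.0]
wrist_force: [-3.5, 3.5, 8.9]
opening: -0.003
grasp_force: 4.2
```

```bash
python3 rel.py
```

```text
timer-frame mm [-18.1 -17.7 101.1] yaw 11.483601687748617 F [-3.5  3.5  8.9] t 5.325
```

Emit:
{"method": "apply_moves", "body": {
  "moves": [
    {"jaw": 0,"offset": [-3,0,0.5],"rot": [0,0,0]},
    {"jaw": 0,"offset": [-10,0,0],"rot": [0,0,0]},
    {"jaw": 0,"offset": [-10,0,0],"rot": [0,0,0]},
    {"jaw": 0,"offset": [-9,0,0],"rot": [0,0,0]},
    {"jaw": 0,"offset": [0,0,0],"rot": [0,0,0]}
  ]
}}

```text
time_s: 5.95
eef_pos: [0.5443, -0.3708, 0.1012]
eef_rot: [0.001, -0.1, 0.995, -0.0]
wrist_force: [-0.1, 6.0, 8.6]
opening: 0.002
grasp_force: 4.5
```

```bash
python3 rel.py
```

```text
timer-frame mm [ 15.6 -18.3 101.2] yaw 11.52228937805657 F [-0.1  6.   8.6] t 5.95
```

Emit:
{"method": "apply_moves", "body": {
  "moves": [
    {"jaw": 0,"offset": [0,0,-5],"rot": [0,0,0]},
    {"jaw": 0,"offset": [0,0,-15],"rot": [0,0,0]},
    {"jaw": 0,"offset": [16,0,-15],"rot": [0,0,-1.4]},
    {"jaw": 0,"offset": [16,0,0],"rot": [0,0,0]},
    {"jaw": 0,"offset": [0,0,0],"rot": [0,0,0]}
  ]
}}

```text
time_s: 6.58
eef_pos: [0.51, -0.3786, 0.1344]
eef_rot: [-0.0, -0.111, 0.994, 0.0]
wrist_force: [-0.4, 0.3, -0.3]
opening: 0.0
grasp_force: 0.0
```

```bash
python3 rel.py; python3 - <<'E'
from h import *
a=ctrl.camera("side")[0][220:360,210:400]; b=ctrl.camera("wrist")[0]
a=cv2.resize(a[...,::-1],None,fx=2.5,fy=2.5,interpolation=cv2.INTER_CUBIC); b=cv2.resize(b[...,::-1],(420,350),interpolation=cv2.INTER_AREA)
a=cv2.resize(a,(380,350)); cv2.imwrite("pics/c2.png",np.hstack([a,b]))
E
```

```text
timer-frame mm [-19.6 -18.2 134.4] yaw 12.758093385847232 F [-0.4  0.3 -0.3] t 6.575
```

View pics/c2.png

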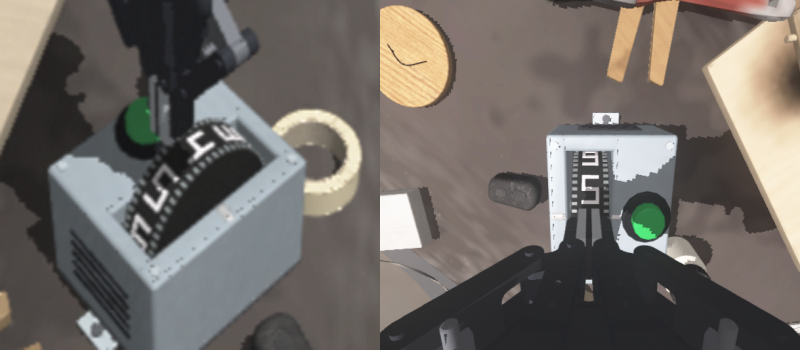

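The crop shows the 5 at (158,172) on the front (−x) side of the fingertip and the 4 at (200,140) just behind it, so the wheel moved one figure, to 4. Two more strokes.

Emit:
{"method": "apply_moves", "body": {
  "moves": [
    {"jaw": 0,"offset": [-2,0,15],"rot": [0,0,0]},
    {"jaw": 0,"offset": [0,0,10],"rot": [0,0,0]},
    {"jaw": 0,"offset": [0,0,4],"rot": [0,0,0]},
    {"jaw": 0,"offset": [0,0,3],"rot": [0,0,0]},
    {"jaw": 0,"offset": [0,0,1.5],"rot": [0,0,0]}
  ]
}}

```text
time_s: 7.3
eef_pos: [0.5134, -0.3775, 0.1018]
eef_rot: [-0.0, -0.112, 0.994, 0.0]
wrist_force: [-2.1, 2.9, 7.8]
opening: -0.005
grasp_force: 4.1
```

Emit:
{"method": "apply_moves", "body": {
  "moves": [
    {"jaw": 0,"offset": [0,0,0],"rot": [0,0,0]},
    {"jaw": 0,"offset": [-5,0,0],"rot": [0,0,0]},
    {"jaw": 0,"offset": [-10,0,0],"rot": [0,0,0]},
    {"jaw": 0,"offset": [-10,0,0],"rot": [0,0,0]},
    {"jaw": 0,"offset": [-7,0,0],"rot": [0,0,0]}
  ]
}}

```text
time_s: 7.92
eef_pos: [0.5458, -0.3702, 0.1025]
eef_rot: [0.001, -0.112, 0.994, -0.0]
wrist_force: [1.0, 3.0, 8.5]
opening: -0.001
grasp_force: 3.8
```

Emit:
{"method": "apply_moves", "body": {
  "moves": [
    {"jaw": 0,"offset": [0,0,0],"rot": [0,0,0]},
    {"jaw": 0,"offset": [0,0,-5],"rot": [0,0,0]},
    {"jaw": 0,"offset": [0,0,-15],"rot": [0,0,0]},
    {"jaw": 0,"offset": [16,0,-13],"rot": [0,0,0]},
    {"jaw": 0,"offset": [16,0,0],"rot": [0,0,0]}
  ]
}}

```text
time_s: 8.55
eef_pos: [0.5126, -0.3788, 0.1359]
eef_rot: [0.001, -0.112, 0.994, -0.001]
wrist_force: [-0.4, -0.2, -0.2]
opening: 0.001
grasp_force: 0.0
```

```bash
python3 rel.py; python3 - <<'E'
from h import *
a=ctrl.camera("side")[0][220:360,210:400]
cv2.imwrite("pics/c3.png",cv2.resize(a[...,::-1],(380,280),interpolation=cv2.INTER_CUBIC))
E
```

```text
timer-frame mm [-17.1 -19.  135.9] yaw 12.880528101097013 F [-0.4 -0.2 -0.2] t 8.55
```

View pics/c3.png

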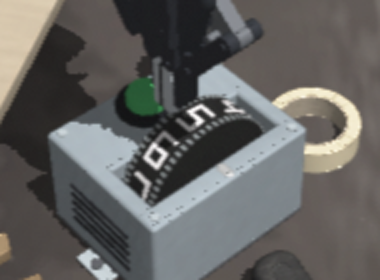

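The crop shows the 5 at (198,115) on top and the 6 at (155,155) next to it. One more stroke.

Emit:
{"method": "apply_moves", "body": {
  "moves": [
    {"jaw": 0,"offset": [0,1,15],"rot": [0,0,0]},
    {"jaw": 0,"offset": [0,0,11],"rot": [0,0,0]},
    {"jaw": 0,"offset": [0,0,4],"rot": [0,0,0]},
    {"jaw": 0,"offset": [0,0,3],"rot": [0,0,0]},
    {"jaw": 0,"offset": [0,0,2],"rot": [0,0,0]}
  ]
}}

```text
time_s: 9.22
eef_pos: [0.5134, -0.3765, 0.0997]
eef_rot: [-0.0, -0.112, 0.994, 0.0]
wrist_force: [-2.2, 2.3, 10.2]
opening: -0.0
grasp_force: 5.0
```

Emit:
{"method": "apply_moves", "body": {
  "moves": [
    {"jaw": 0,"offset": [0,0,0],"rot": [0,0,0]},
    {"jaw": 0,"offset": [-5,0,0],"rot": [0,0,0]},
    {"jaw": 0,"offset": [-10,0,0],"rot": [0,0,0]},
    {"jaw": 0,"offset": [-10,0,0],"rot": [0,0,0]},
    {"jaw": 0,"offset": [-7,0,0],"rot": [0,0,0]}
  ]
}}

```text
time_s: 9.85
eef_pos: [0.5459, -0.3692, 0.1004]
eef_rot: [0.001, -0.113, 0.994, -0.0]
wrist_force: [0.8, 3.4, 8.6]
opening: 0.0
grasp_force: 4.6
```

Emit:
{"method": "apply_moves", "body": {
  "moves": [
    {"jaw": 0,"offset": [0,0,0],"rot": [0,0,0]},
    {"jaw": 0,"offset": [0,0,-5],"rot": [0,0,0]},
    {"jaw": 0,"offset": [0,0,-15],"rot": [0,0,0]},
    {"jaw": 0,"offset": [5,15,-13],"rot": [0,0,0]},
    {"jaw": 0,"offset": [10,35,0],"rot": [0,0,0]}
  ]
}}

```text
time_s: 10.48
eef_pos: [0.5191, -0.3254, 0.1336]
eef_rot: [0.001, -0.112, 0.994, -0.001]
wrist_force: [0.4, -0.0, 0.1]
opening: -0.001
grasp_force: 0.0
```

```bash
python3 rel.py; python3 - <<'E'
from h import *
a=ctrl.camera("side")[0][220:360,210:400]; b=ctrl.camera("wrist")[0][100:400,160:480]
a=cv2.resize(a[...,::-1],(380,280),interpolation=cv2.INTER_CUBIC)
cv2.imwrite("pics/c4.png",np.hstack([a,cv2.resize(b[...,::-1],(299,280))]))
E
```

```text
timer-frame mm [  1.2  31.6 133.6] yaw 12.822755774514576 F [ 0.4 -0.   0.1] t 10.475
```

View pics/c4.png

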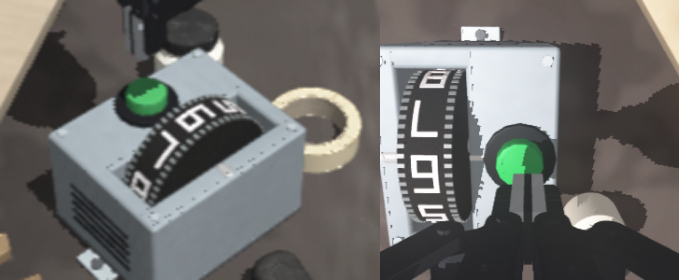

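The crop shows the 6 at (192,115) where the 5 was before, with 7 and 8 in front and 5 behind. I'll confirm by projection before pressing.

```bash
python3 - <<'E'
from h import *
im,P,T,K=cloud("side"); ax=np.deg2rad(12.9); X=np.array([np.cos(ax),np.sin(ax),0]);Y=np.array([-np.sin(ax),np.cos(ax),0])
C=np.array([.525,-.3565,0]); c=C-.018*Y+[0,0,.06]; Ti=np.linalg.inv(T)
for k in (-1,-.5,0,.5,1):
    a=k*.6283; p=c+.05*(np.sin(a)*X+np.cos(a)*np.array([0,0,1])); q=K@(Ti[:3,:3]@p+Ti[:3,3]); q=(q/q[2])[:2]; print(k,((q-[210,220])*2).round(1))
b=(abs((P-C)@X)<.03)&(abs((P-C)@Y+.018)<.012); print("wheel max z",np.nanpercentile(P[b][:,2],98))
E
```

```text
-1 [158.1 149.9]
-0.5 [175.  131.2]
0 [193.6 116.8]
0.5 [211.8 108.2]
1 [227.8 106. ]
wheel max z 0.4593819061402555
```

Emit:
{"method": "apply_moves", "body": {
  "moves": [
    {"jaw": 0,"offset": [0,0,20],"rot": [0,0,0]},
    {"jaw": 0,"offset": [0,0,14],"rot": [0,0,0]},
    {"jaw": 0,"offset": [0,0,4],"rot": [0,0,0]},
    {"jaw": 0,"offset": [0,0,3],"rot": [0,0,0]},
    {"jaw": 0,"offset": [0,0,1.5],"rot": [0,0,0]}
  ]
}}

```text
time_s: 11.25
eef_pos: [0.5179, -0.3244, 0.0917]
eef_rot: [-0.001, -0.112, 0.994, 0.0]
wrist_force: [-10.0, 6.4, 24.8]
opening: 0.003
grasp_force: 12.1
```

Emit:
{"method": "apply_moves", "body": {
  "moves": [
    {"jaw": 0,"offset": [0,0,1],"rot": [0,0,0]},
    {"jaw": 0,"offset": [0,0,1],"rot": [0,0,0]},
    {"jaw": 0,"offset": [0,0,0.5],"rot": [0,0,0]},
    {"jaw": 0,"offset": [0,0,0],"rot": [0,0,0]},
    {"jaw": 0,"offset": [0,0,0],"rot": [0,0,0]}
  ]
}}

```text
time_s: 11.88
eef_pos: [0.518, -0.3245, 0.0916]
eef_rot: [-0.001, -0.112, 0.994, 0.0]
wrist_force: [-13.9, 8.5, 32.9]
opening: 0.001
grasp_force: 16.1
```

Force is rising without travel: back off and look.

Emit:
{"method": "apply_moves", "body": {
  "moves": [
    {"jaw": 0,"offset": [0,0,-6],"rot": [0,0,0]},
    {"jaw": 0,"offset": [0,0,-20],"rot": [0,0,0]},
    {"jaw": 0,"offset": [0,30,-20],"rot": [0,0,0]},
    {"jaw": 0,"offset": [30,50,0],"rot": [0,0,0]},
    {"jaw": 0,"offset": [0,50,0],"rot": [0,0,0]}
  ]
}}

```text
time_s: 12.5
eef_pos: [0.4589, -0.2036, 0.1338]
eef_rot: [0.0, -0.111, 0.994, -0.0]
wrist_force: [1.3, 0.3, -0.1]
opening: 0.005
grasp_force: 0.0
```

```bash
python3 rel.py; python3 - <<'E'
from h import *
ax=np.deg2rad(12.9); X=np.array([np.cos(ax),np.sin(ax),0]);Y=np.array([-np.sin(ax),np.cos(ax),0]); C=np.array([.525,-.3565,0])
for cam in ["side","scene","wrist"]:
    im,P,T,K=cloud(cam); L=np.stack([(P-C)@X,(P-C)@Y,P[...,2]],-1)*1e3
    hsv=cv2.cvtColor(im,cv2.COLOR_RGB2HSV); g=(hsv[...,0]>40)&(hsv[...,0]<90)&(hsv[...,1]>80)&(np.hypot(L[...,0],L[...,1]-32)<25)&(L[...,2]<110)
    if g.sum()<30: continue
    gt=g&(L[...,2]>np.nanmax(L[g][:,2])-4)
    print(cam,g.sum(),"top z pct",np.nanpercentile(L[g][:,2],[5,50,95]).round(1),"centre",cv2.minEnclosingCircle(L[gt][:,:2].astype(np.float32)),L[gt].mean(0).round(1))
    r=np.hypot(L[...,0],L[...,1]-32); k=(~g)&(r<21)&(hsv[...,2]<70)&(L[...,2]>80)&(L[...,2]<110); print(" collar",k.sum(),np.nanpercentile(L[k][:,2],[5,50,95]).round(1))
    t=(abs(L[...,0])<60)&(abs(L[...,1])<50)&(abs(L[...,2]-84)<5); print(" case z",np.nanmedian(L[t][:,2]).round(1))
    cv2.imwrite(f"pics/b_{cam}.png",im[...,::-1])
w=cv2.imread("pics/b_wrist.png")
a=cv2.imread("pics/b_side.png")[230:330,220:390]; cv2.imwrite("pics/c5.png",np.hstack([cv2.resize(a,(408,240)),cv2.resize(w,(320,240))]))
E
```

```text
timer-frame mm [-30.3 163.8 133.8] yaw 12.76329520105476 F [ 1.3  0.3 -0.1] t 12.5
side 351 top z pct [87.3 96.3 98.3] centre ((0.1900860071182251, 32.36765670776367), 14.436807632446289) [ 0.1 31.6 97. ]
 collar 207 [85.1 86.9 88.5]
 case z 83.3
scene 319 top z pct [87.9 96.3 98.4] centre ((-1.0180902481079102, 31.3854923248291), 14.269453048706055) [-1.  30.1 97.2]
 collar 118 [85.6 87.2 88.3]
 case z 83.5
wrist 2212 top z pct [87.7 96.  97.3] centre ((0.03240201622247696, 32.491355895996094), 14.23214054107666) [-0.6 33.3 96.3]
 collar 767 [84.5 86.4 87.4]
 case z 82.7
```

View pics/c5.png

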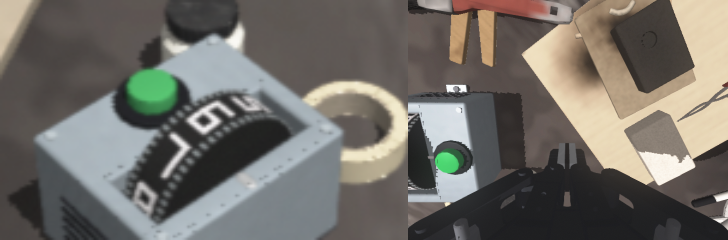

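The crop shows the 6 still on top and the button out at (152,88). Depth puts the button's crown near 96–97 mm, so the stop at 91.6 may well be its bottom; I'll press again in small steps and watch force against height.

Emit:
{"method": "apply_moves", "body": {
  "moves": [
    {"jaw": 0,"offset": [0,-50,0],"rot": [0,0,0]},
    {"jaw": 0,"offset": [-15,-50,0],"rot": [0,0,0]},
    {"jaw": 0,"offset": [-15,-32,0],"rot": [0,0,0]},
    {"jaw": 0,"offset": [0,0,20],"rot": [0,0,0]},
    {"jaw": 0,"offset": [0,0,14],"rot": [0,0,0]}
  ]
}}

```text
time_s: 13.28
eef_pos: [0.518, -0.3259, 0.0973]
eef_rot: [-0.001, -0.112, 0.994, 0.001]
wrist_force: [0.1, -0.1, 1.3]
opening: -0.002
grasp_force: 1.0
```

Emit:
{"method": "apply_moves", "body": {
  "moves": [
    {"jaw": 0,"offset": [0,0,1],"rot": [0,0,0]},
    {"jaw": 0,"offset": [0,0,0],"rot": [0,0,0]},
    {"jaw": 0,"offset": [0,0,0],"rot": [0,0,0]},
    {"jaw": 0,"offset": [0,0,0],"rot": [0,0,0]},
    {"jaw": 0,"offset": [0,0,0],"rot": [0,0,0]}
  ]
}}

```text
time_s: 13.9
eef_pos: [0.519, -0.3262, 0.0986]
eef_rot: [0.0, -0.112, 0.994, -0.0]
wrist_force: [-0.1, 0.6, -0.5]
opening: -0.003
grasp_force: 0.0
```

```bash
python3 rel.py
```

```text
timer-frame mm [ 0.9 30.9 98.6] yaw 12.885916697102772 F [-0.1  0.6 -0.5] t 13.9
```

Emit:
{"method": "apply_moves", "body": {
  "moves": [
    {"jaw": 0,"offset": [0,0,1],"rot": [0,0,0]},
    {"jaw": 0,"offset": [0,0,0],"rot": [0,0,0]},
    {"jaw": 0,"offset": [0,0,0],"rot": [0,0,0]},
    {"jaw": 0,"offset": [0,0,0],"rot": [0,0,0]},
    {"jaw": 0,"offset": [0,0,0],"rot": [0,0,0]}
  ]
}}

```text
time_s: 14.52
eef_pos: [0.519, -0.3263, 0.0974]
eef_rot: [0.0, -0.112, 0.994, -0.0]
wrist_force: [0.6, 0.4, 2.1]
opening: -0.003
grasp_force: 0.9
```

Emit:
{"method": "apply_moves", "body": {
  "moves": [
    {"jaw": 0,"offset": [0,0,1],"rot": [0,0,0]},
    {"jaw": 0,"offset": [0,0,0],"rot": [0,0,0]},
    {"jaw": 0,"offset": [0,0,0],"rot": [0,0,0]},
    {"jaw": 0,"offset": [0,0,0],"rot": [0,0,0]},
    {"jaw": 0,"offset": [0,0,0],"rot": [0,0,0]}
  ]
}}

```text
time_s: 15.15
eef_pos: [0.519, -0.3263, 0.0964]
eef_rot: [0.0, -0.112, 0.994, -0.0]
wrist_force: [2.1, 0.0, 1.8]
opening: 0.004
grasp_force: 1.1
```

Emit:
{"method": "apply_moves", "body": {
  "moves": [
    {"jaw": 0,"offset": [0,0,1],"rot": [0,0,0]},
    {"jaw": 0,"offset": [0,0,0],"rot": [0,0,0]},
    {"jaw": 0,"offset": [0,0,0],"rot": [0,0,0]},
    {"jaw": 0,"offset": [0,0,0],"rot": [0,0,0]},
    {"jaw": 0,"offset": [0,0,0],"rot": [0,0,0]}
  ]
}}

```text
time_s: 15.78
eef_pos: [0.519, -0.3263, 0.0954]
eef_rot: [0.0, -0.112, 0.994, -0.0]
wrist_force: [2.6, -0.9, 3.4]
opening: -0.002
grasp_force: 1.4
```

Contact starts near 97.8 mm, so 91.6 mm was the full 6 mm of travel. I'll finish this press gently, too.

Emit:
{"method": "apply_moves", "body": {
  "moves": [
    {"jaw": 0,"offset": [0,0,1],"rot": [0,0,0]},
    {"jaw": 0,"offset": [0,0,1],"rot": [0,0,0]},
    {"jaw": 0,"offset": [0,0,1],"rot": [0,0,0]},
    {"jaw": 0,"offset": [0,0,0.5],"rot": [0,0,0]},
    {"jaw": 0,"offset": [0,0,0],"rot": [0,0,0]}
  ]
}}

```text
time_s: 16.4
eef_pos: [0.5189, -0.3263, 0.0921]
eef_rot: [0.0, -0.112, 0.994, -0.0]
wrist_force: [2.4, 0.2, 5.8]
opening: -0.001
grasp_force: 2.7
```

Emit:
{"method": "apply_moves", "body": {
  "moves": [
    {"jaw": 0,"offset": [0,0,0.5],"rot": [0,0,0]},
    {"jaw": 0,"offset": [0,0,0],"rot": [0,0,0]},
    {"jaw": 0,"offset": [0,0,0],"rot": [0,0,0]},
    {"jaw": 0,"offset": [0,0,0],"rot": [0,0,0]},
    {"jaw": 0,"offset": [0,0,0],"rot": [0,0,0]}
  ]
}}

```text
time_s: 17.02
eef_pos: [0.519, -0.3263, 0.092]
eef_rot: [0.0, -0.112, 0.994, -0.0]
wrist_force: [0.6, 1.0, 7.8]
opening: 0.003
grasp_force: 4.2
```

Emit:
{"method": "apply_moves", "body": {
  "moves": [
    {"jaw": 0,"offset": [0,0,-5],"rot": [0,0,0]},
    {"jaw": 0,"offset": [0,0,-20],"rot": [0,0,0]},
    {"jaw": 0,"offset": [0,30,-30],"rot": [0,0,0]},
    {"jaw": 0,"offset": [30,50,0],"rot": [0,0,0]},
    {"jaw": 0,"offset": [0,50,0],"rot": [0,0,0]}
  ]
}}

```text
time_s: 17.65
eef_pos: [0.4585, -0.2052, 0.1467]
eef_rot: [-0.001, -0.111, 0.994, 0.0]
wrist_force: [0.9, 0.9, 0.4]
opening: -0.001
grasp_force: 0.0
```

```bash
python3 - <<'E'
from h import *
im,P,T,K=cloud("side"); cv2.imwrite("pics/c6.png",cv2.resize(im[210:390,220:400,::-1],(450,450),interpolation=cv2.INTER_CUBIC))
for t in ["key_fob","flux_jar"]:
    r=ctrl.outline_of("side",t)
    if r: print(t,np.nanmedian(P[r[0]["region"]],0).round(3))
print(ctrl.get_obs()["eef_pos"])
E
```

```text
key_fob [ 0.547 -0.464  0.024]
flux_jar [ 0.589 -0.25   0.063]
[ 0.45955519 -0.20416158  0.14664957]
```

View pics/c6.png

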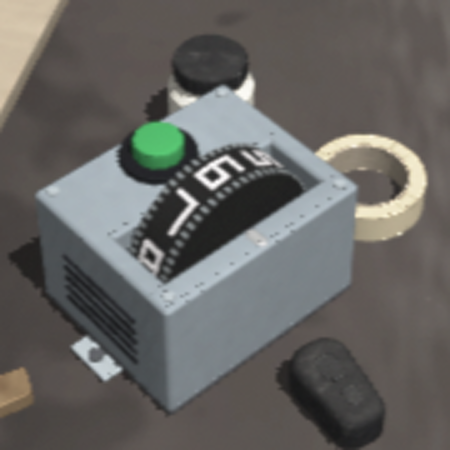

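The picture shows the 6 on top at (222,172) and the button out again at (158,145). Jar, tape and fob have not moved, and the arm is clear of everything.

```bash
python3 -c "
from bench import ctrl
print(ctrl.hand_in())"
```

```text
the job is handed in; nothing more can be done
None
```

I handed the job in with the wheel locked at 6 and the start button pressed fully down and out again; the jar, tape and key fob looked unmoved. The first button press pushed harder than intended, to about 37 N at the wrist against the 40 N limit, and the hand-in gave no verdict.

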